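# Load the stainer rack in reverse order

### The job

The white rack goes into a stainer that feeds from the other end, so move the four dye bottles from the grey rack to the white one in reverse order: the bottle that stands leftmost in the grey rack, as seen by the robot, goes into the rightmost compartment of the white rack, and so on, until the leftmost compartment holds the bottle that stood rightmost. Never tip a bottle over, and leave all four standing upright, one to a compartment.

Things in the scene. Friction and masses are not known exactly. Their poses are not given: they have to be found in the camera images.
- purple_bottle_center (a point): Small white bottle with a purple screw cap and a yellow band on its label: round, 29 mm across, 63 mm tall, about 40 g; it is straight-sided at mid-height and the cap is narrower. It starts standing upright on the pad of its cap's colour in the grey rack. This point is its centre, 31.5 mm above its underside.
- green_bottle_center (a point): Small white bottle with a green screw cap and a green band on its label: round, 29 mm across, 63 mm tall, about 40 g; it is straight-sided at mid-height and the cap is narrower. It starts standing upright on the pad of its cap's colour in the grey rack. This point is its centre, 31.5 mm above its underside.
- red_bottle_center (a point): Small white bottle with a red screw cap and a red band round it: round, 29 mm across, 63 mm tall, about 40 g; it is straight-sided at mid-height and the cap is narrower. It starts standing upright on the pad of its cap's colour in the grey rack. This point is its centre, 31.5 mm above its underside.
- blue_bottle_center (a point): Small white bottle with a blue screw cap and a blue band round it: round, 29 mm across, 63 mm tall, about 40 g; it is straight-sided at mid-height and the cap is narrower. It starts standing upright on the pad of its cap's colour in the grey rack. This point is its centre, 31.5 mm above its underside.
- grey_rack: Grey plastic tray rack, fixed, 228 x 56 mm, standing on short legs, rim 28 mm high. Row of 4 open compartments, 46 x 46 mm inside, floor 19 mm above the worktop, walls 5 mm. Origin under its middle, on the worktop; y runs along the row to the robot's left (yaw within 0.35), x away from the robot; compartment centres at y = 76.5, 25.5, -25.5, -76.5 mm. A coloured pad in each, a bottle on it at the start.
- white_rack: White plastic tray rack, fixed, 228 x 56 mm, standing on short legs, rim 28 mm high. Row of 4 open compartments, 46 x 46 mm inside, floor 19 mm above the worktop, walls 5 mm. Origin under its middle, on the worktop; y runs along the row to the robot's left (yaw within 0.35), x away from the robot; compartment centres at y = 76.5, 25.5, -25.5, -76.5 mm. Empty at the start; left or right of the grey rack.
- purple_pad: Purple round pad, 42 mm across and 4 mm thick, fixed at the centre of one compartment of the grey rack; its colour tells which bottle stood there at the start, even once the bottle is gone. Origin at the centre of its underside.
- green_pad: Green round pad, 42 mm across and 4 mm thick, fixed at the centre of one compartment of the grey rack; its colour tells which bottle stood there at the start, even once the bottle is gone. Origin at the centre of its underside.
- red_pad: Red round pad, 42 mm across and 4 mm thick, fixed at the centre of one compartment of the grey rack; its colour tells which bottle stood there at the start, even once the bottle is gone. Origin at the centre of its underside.
- blue_pad: Blue round pad, 42 mm across and 4 mm thick, fixed at the centre of one compartment of the grey rack; its colour tells which bottle stood there at the start, even once the bottle is gone. Origin at the centre of its underside.
Things that resemble listed ones, but are neither listed nor needed, are in the scene too. Leave any orange look-alike of the part that bears green_bottle_center alone.

How it is judged (in metres and radians):
At the end, for the whole second after the job is handed in: The four bottles stand upright (within 0.15 rad), at rest on the floor of the white rack, one to a compartment, within 13 mm of its centre along and across the rack, in the reverse of their left-to-right order in the grey rack at the start (the pads still show it) (x of purple_bottle_center in the frame of white_rack between -0.013 and 0.013 m and z of purple_bottle_center in the frame of white_rack between 0.043 and 0.056 m and angle between each of purple_bottle_center, green_bottle_center, red_bottle_center, blue_bottle_center's own z axis and vertical below 0.15 rad and linear speed of each of purple_bottle, green_bottle, red_bottle, blue_bottle below 0.02 m/s and (not (y of purple_pad in the frame of grey_rack between 0.0565 and 0.0965 m) or y of purple_bottle_center in the frame of white_rack between -0.0895 and -0.0635 m) and (not (y of purple_pad in the frame of grey_rack between 0.0055 and 0.0455 m) or y of purple_bottle_center in the frame of white_rack between -0.0385 and -0.0125 m) and (not (y of purple_pad in the frame of grey_rack between -0.0455 and -0.0055 m) or y of purple_bottle_center in the frame of white_rack between 0.0125 and 0.0385 m) and (not (y of purple_pad in the frame of grey_rack between -0.0965 and -0.0565 m) or y of purple_bottle_center in the frame of white_rack between 0.0635 and 0.0895 m) and x of green_bottle_center in the frame of white_rack between -0.013 and 0.013 m and z of green_bottle_center in the frame of white_rack between 0.043 and 0.056 m and (not (y of green_pad in the frame of grey_rack between 0.0565 and 0.0965 m) or y of green_bottle_center in the frame of white_rack between -0.0895 and -0.0635 m) and (not (y of green_pad in the frame of grey_rack between 0.0055 and 0.0455 m) or y of green_bottle_center in the frame of white_rack between -0.0385 and -0.0125 m) and (not (y of green_pad in the frame of grey_rack between -0.0455 and -0.0055 m) or y of green_bottle_center in the frame of white_rack between 0.0125 and 0.0385 m) and (not (y of green_pad in the frame of grey_rack between -0.0965 and -0.0565 m) or y of green_bottle_center in the frame of white_rack between 0.0635 and 0.0895 m) and x of red_bottle_center in the frame of white_rack between -0.013 and 0.013 m and z of red_bottle_center in the frame of white_rack between 0.043 and 0.056 m and (not (y of red_pad in the frame of grey_rack between 0.0565 and 0.0965 m) or y of red_bottle_center in the frame of white_rack between -0.0895 and -0.0635 m) and (not (y of red_pad in the frame of grey_rack between 0.0055 and 0.0455 m) or y of red_bottle_center in the frame of white_rack between -0.0385 and -0.0125 m) and (not (y of red_pad in the frame of grey_rack between -0.0455 and -0.0055 m) or y of red_bottle_center in the frame of white_rack between 0.0125 and 0.0385 m) and (not (y of red_pad in the frame of grey_rack between -0.0965 and -0.0565 m) or y of red_bottle_center in the frame of white_rack between 0.0635 and 0.0895 m) and x of blue_bottle_center in the frame of white_rack between -0.013 and 0.013 m and z of blue_bottle_center in the frame of white_rack between 0.043 and 0.056 m and (not (y of blue_pad in the frame of grey_rack between 0.0565 and 0.0965 m) or y of blue_bottle_center in the frame of white_rack between -0.0895 and -0.0635 m) and (not (y of blue_pad in the frame of grey_rack between 0.0055 and 0.0455 m) or y of blue_bottle_center in the frame of white_rack between -0.0385 and -0.0125 m) and (not (y of blue_pad in the frame of grey_rack between -0.0455 and -0.0055 m) or y of blue_bottle_center in the frame of white_rack between 0.0125 and 0.0385 m) and (not (y of blue_pad in the frame of grey_rack between -0.0965 and -0.0565 m) or y of blue_bottle_center in the frame of white_rack between 0.0635 and 0.0895 m)); the robot touches nothing.
It fails at once if the purple bottle is tipped over (angle between purple_bottle_center's own z axis and vertical above 0.6 rad).
It fails at once if the green bottle is tipped over (angle between green_bottle_center's own z axis and vertical above 0.6 rad).
It fails at once if the red bottle is tipped over (angle between red_bottle_center's own z axis and vertical above 0.6 rad).
It fails at once if the blue bottle is tipped over (angle between blue_bottle_center's own z axis and vertical above 0.6 rad).
It also fails if it takes over 102 s, if anything falls off the work surface, if the arm or the gripper's body presses on something with over 40 N, if the wrist force passes 120 N, or if a joint passes its speed limit or range.

### The arm

A 6-joint arm with a two-finger parallel gripper is mounted at the origin on a cart in front of the work surface, level with it; the furniture and walls round the work are solid. World frame = base frame: x ahead of the robot, y to its left, z up, the work surface at z = 0. Lengths are in mm, angles in rad, forces in N, time in s.
With the tool pointing down it reaches from about 350 to 775 mm from the base axis. Payload 7.3 kg.
Tool frame: the origin (TCP) lies between the finger pads; the fingertips stand 25 mm ahead of it and the grasp point (between the pads) lies 6 mm ahead of it; z points along the fingers, y is the line along which they close (so a half turn about z gives the same grasp; the last joint's range is limited). The gripper opens to 92 mm and grips with 3 to 60 N. Pads are 19 mm wide; open, the fingers measure 130 mm over their backs; the gripper's body (75 mm by 190 mm) begins 47 mm behind the grasp point.
Start: joints at [-1.379, 0.342, 1.524, -0, 1.275, -0.146], TCP at [174.014, -495.34, 251.741] pointing down, gripper open.
Joint ranges: [-2.53, 2.53], [-0.77, 2.02], [0.04, 2.7], [-1, 4.14], [0.28, 2.66], [-3.11, 3.11]. Speed limits (rad/s): [2.57, 2.57, 3.14, 3.14, 3.14, 3.14].

### API

Orientations are given as [roll, pitch, yaw] about the fixed x, y, z axes, in that order (R = Rz(yaw) Ry(pitch) Rx(roll)).
In Python, from plant import bot gives the robot as it stands.
- The arm moves only by the tool play_rows, never from a script. Its argument "commands" is a list of rows, each an object of numbers: "x", "y", "z": the shift along the tool's x, y, z in m; "twist": the turn about the tool's z in degrees. In form: [{"x": .., "y": .., "z": .., "twist": ..}, ...]. A call has exactly 8 rows; each row is the pose to reach, as a shift and turn from the pose commanded when the call began, along the tool's axes at that moment; what a row does not reach only later rows make up. A row lasts 1/10 s, in which the tool goes at most 50 mm and 8.59 degrees, less where a joint would pass 70% of its speed; a pose out of reach is approached as far as the arm can. A call with a gripper value outside its range is refused whole. "jaw" is the closure, from 0 (fully open) to 1 (shut), set as the call begins (left out, the last holds). The fingers move at their own pace and stop on an object; the grip force is fixed at half the most. Time passes only in rows, so rows that repeat a pose let the fingers close, or fill a call up. It gives the time, the measured TCP pose, the force, the opening and the grip force at its end, in the units of the state.
- bot.get_obs(): the state, without advancing time (a new reading comes with each control period).
- bot.capture(name): name is "side" or "top"; returns a dict with "pixels" (420x560x3 uint8, red, green, blue), "fx", "fy", "cx", "cy" (pixels), "eye" and "rotation" of the camera in the world. Camera axes: x right, y down, z forward; pixel columns grow to the right and rows downward; lengths in mm; the calibration is good to about 2 mm. A picture is of the moment at which its call begins. There is no depth.
- bot.close_job(): hands the job in; it is judged then, once.
The state is a dict: "time": time; "joint_positions": joint angles; "dq": joint speeds; "tau": joint torques, N m; "tool_pos": TCP position; "tcp_rot": TCP orientation; "contact_force": force on the tool from outside, world axes, zero at the start; "moment": the same for the moment, N m; "grip_width": finger opening in mm; "finger_force": force on a finger pad.
Only numpy, scipy, OpenCV 4.12 (cv2) and the standard library are available. Lean on these libraries where they do the work, as an engineer would, in place of code of your own. Each camera call takes 0.05 s, during which the arm holds its last target. There are 200 camera calls.

## Working session

There is one attempt and no reset: what is moved stays moved. The work goes in short steps, Python scripts to look and compute and a tool call to move; the robot and the scene stay as the last step left them, time stands still between calls to the robot, and variables do not carry over. Pictures are saved under pics/ and viewed, at most 14 in all, crops included, and the job is handed in when it is done.

Besides the shell and the picture viewer there is one more tool, called by a JSON object that holds its "fn" and its "kwargs". play_rows: Moves the arm, as the interface text tells. Its arguments: {"type":"object","properties":{"commands":{"type":"array"},"jaw":{"type":"number"}},"required":["commands"]}

```bash
mkdir -p pics; cat > h.py <<'E'
import numpy as np, cv2, sys
from plant import bot
def cap(n,f=None):
    c=bot.capture(n)
    if f: cv2.imwrite('pics/'+f,cv2.cvtColor(c['pixels'],cv2.COLOR_RGB2BGR))
    return c
def ray(c,u,v,z):
    d=np.array(c['rotation'])@np.array([(u-c['cx'])/c['fx'],(v-c['cy'])/c['fy'],1.])
    e=np.array(c['eye']); return e+d*(z-e[2])/d[2]
E
python3 - <<'E'
from h import *
for n in('top','side'):
    c=cap(n,n+'0.png'); print(n,c['eye'],np.round(c['rotation'],3).tolist(),c['fx'],c['cx'],c['cy'])
o=bot.get_obs(); print(o)
E
```

```text
top [ 373.8819064    -3.37676371 1088.85254465] [-3.062, -0.025, -1.55] 412.4253702476896 274.7356962396181 214.6135016041987
side [ 132.85258239 -762.98254414  386.54546002] [-1.923, -0.006, -0.427] 382.83078526349897 283.11569727101374 217.11014402178998
{'time': 0.1, 'joint_positions': array([-1.37900226e+00,  3.42666219e-01,  1.52492017e+00,  2.11094582e-05,
        1.27541001e+00, -1.45990623e-01]), 'dq': array([-0.00078402, -0.00100038, -0.00234345,  0.00148075, -0.00124024,
       -0.00026849]), 'tau': array([ 1.17276752e-03, -4.32005560e+01, -2.44693726e+01,  7.18858279e-02,
        5.26564009e-02, -5.08525966e-05]), 'tool_pos': array([ 173.95147633, -494.99405851,  251.10806368]), 'tcp_rot': array([-3.14020677e+00, -2.24179197e-04,  3.37778380e-01]), 'contact_force': array([ 0.145545  , -0.00134664, -0.39907204]), 'moment': array([ 0.00843654, -0.05354911,  0.0565214 ]), 'finger_force': 0.0, 'grip_width': 91.71494492394166}
```

View pics/top0.png

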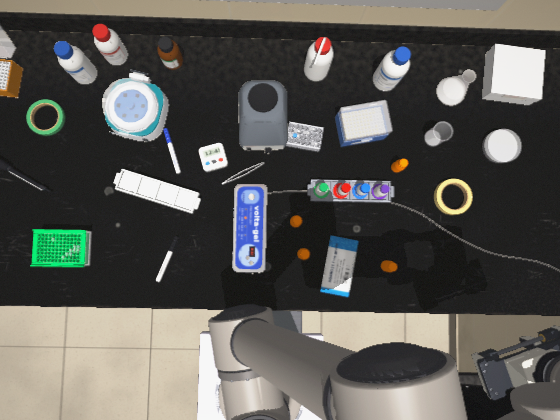

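View pics/side0.png

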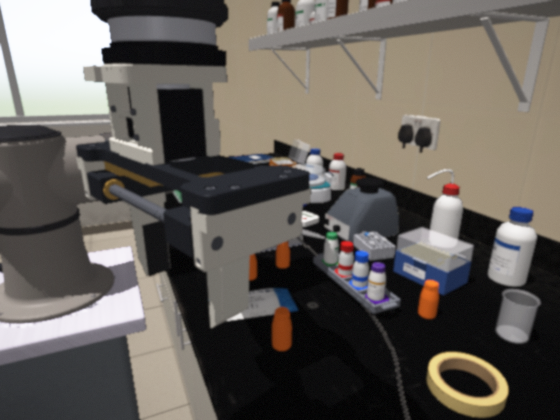

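Top view: grey rack around (350,190), with caps left to right green (322,188), red (343,188), blue (363,189) and purple (382,190). The empty white rack is around (157,191). The side view shows the bottles standing upright in the grey rack.

```bash
cat >> h.py <<'E'
from scipy.spatial.transform import Rotation as Ro
_r=ray
def ray(c,u,v,z):
    c=dict(c)
    if np.array(c['rotation']).shape==(3,): c['rotation']=Ro.from_euler('xyz',c['rotation']).as_matrix()
    return _r(c,u,v,z)
HUE=dict(green=(45,85),red=(172,4),blue=(98,115),purple=(122,155))
def caps(c,roi,z=86):
    x0,x1,y0,y1=roi; h=cv2.cvtColor(c['pixels'],cv2.COLOR_RGB2HSV).astype(int); out={}
    for n,(a,b) in HUE.items():
        H=h[...,0]; m=((H>=a)&(H<=b)) if a<b else ((H>=a)|(H<=b))
        m=m&(h[...,1]>90)&(h[...,2]>60)
        k=np.zeros(m.shape,np.uint8); k[y0:y1,x0:x1]=m[y0:y1,x0:x1]
        N,_,s,ce=cv2.connectedComponentsWithStats(k)
        if N>1:
            i=1+s[1:,4].argmax(); out[n]=(ce[i].round(1),s[i].tolist(),ray(c,*ce[i],z).round(1))
    return out
E
python3 - <<'E'
from h import *
c=cap('top')
for k,v in caps(c,(305,397,175,204)).items(): print(k,*v)
g=cv2.cvtColor(c['pixels'],cv2.COLOR_RGB2GRAY)
m=np.zeros_like(g); m[160:220,105:208]=(g[160:220,105:208]>110)*255
cs,_=cv2.findContours(m,0,1); q=max(cs,key=cv2.contourArea); r=cv2.minAreaRect(q)
b=cv2.boxPoints(r); print(r,b.round(1).tolist())
P=np.array([ray(c,*p,28) for p in b]);print(P.round(1),P.mean(0), [np.linalg.norm(P[i]-P[i-1]).round(1) for i in range(4)])
b=c['pixels'][160:220,100:220]; f=c['pixels'][165:215,295:405]
o=np.vstack([cv2.resize(b,(720,360),interpolation=2),cv2.resize(f,(720,240*1),interpolation=2)])
cv2.imwrite('pics/crop0.png',o[...,::-1])
E
```

```text
green [321.9 189.4] [313, 182, 16, 16, 122] [ 519.  -141.8   86. ]
red [341.4 189.8] [333, 183, 18, 16, 189] [ 519.2 -189.8   86. ]
blue [360.8 190.1] [352, 183, 18, 17, 187] [ 519.6 -237.8   86. ]
purple [384.6 188.5] [381, 185, 9, 8, 60] [ 525.1 -296.9   86. ]
((156.58006286621094, 190.7437744140625), (88.40870666503906, 22.310970306396484), 17.35402488708496) [[111.0999984741211, 188.1999969482422], [117.69999694824219, 166.89999389648438], [202.10000610351562, 193.3000030517578], [195.39999389648438, 214.60000610351562]]
[[517.  393.4  28. ]
 [572.7 379.3  28. ]
 [509.5 160.2  28. ]
 [454.1 175.3  28. ]] [513.32814395 277.03621129  28.        ] [np.float64(227.0), np.float64(57.5), np.float64(228.1), np.float64(57.5)]
```

View pics/crop0.png

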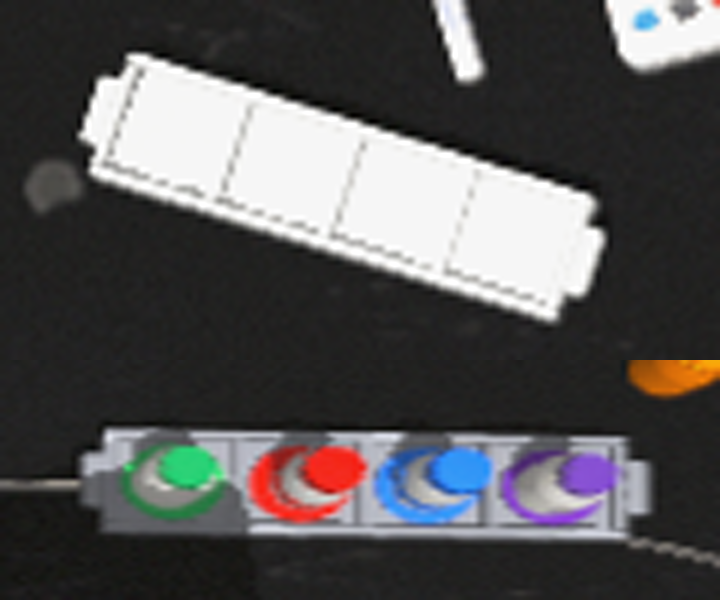

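```bash
cat >> h.py <<'E'
def caps2(c,roi,z=86):
    x0,x1,y0,y1=roi; S=4
    im=cv2.resize(c['pixels'][y0:y1,x0:x1],None,fx=S,fy=S,interpolation=cv2.INTER_CUBIC)
    h=cv2.cvtColor(im,cv2.COLOR_RGB2HSV).astype(int); out={}
    for n,(a,b) in HUE.items():
        H=h[...,0]; m=((H>=a)&(H<=b)) if a<b else ((H>=a)|(H<=b))
        m=(m&(h[...,1]>90)&(h[...,2]>60)).astype(np.uint8)
        m=cv2.morphologyEx(m,cv2.MORPH_OPEN,cv2.getStructuringElement(cv2.MORPH_ELLIPSE,(25,25)))
        N,_,s,ce=cv2.connectedComponentsWithStats(m)
        if N>1:
            i=1+s[1:,4].argmax(); u,v=(ce[i]+.5)/S-.5+[x0,y0]
            out[n]=(np.round([u,v],1),s[i,2:].tolist(),ray(c,u,v,z).round(1))
    return out
E
python3 - <<'E'
from h import *
c=cap('top')
for k,v in caps2(c,(305,400,172,206)).items(): print(k,*v)
s=cap('side')
R=Ro.from_euler('xyz',s['rotation']).as_matrix()
for k,v in caps2(s,(315,395,225,310)).items(): print(k,*v)
g=cv2.cvtColor(c['pixels'],cv2.COLOR_RGB2HSV).astype(int)
m=np.zeros(g.shape[:2],np.uint8); m[174:206,303:402]=(g[174:206,303:402,2]>75)*255
cs,_=cv2.findContours(m,0,1); q=max(cs,key=cv2.contourArea); r=cv2.minAreaRect(q)
b=cv2.boxPoints(r);P=np.array([ray(c,*p,28) for p in b]);print(P.round(1),P.mean(0))
E
```

```text
green [323.2 186.8] [34, 37, 982] [ 525.4 -144.8   86. ]
red [345.5 187.4] [40, 40, 1274] [ 525.3 -200.1   86. ]
blue [364.8 187.7] [40, 41, 1325] [ 525.8 -247.8   86. ]
purple [384.5 188.5] [34, 35, 941] [ 525.  -296.7   86. ]
green [331.2 234.9] [44, 31, 1126] [ 519.4 -152.8   86. ]
red [346.4 245.9] [55, 50, 2317] [ 518.  -210.4   86. ]
blue [361.1 256. ] [58, 52, 2536] [ 517.9 -258.1   86. ]
purple [377.8 266.4] [57, 43, 1965] [ 520.3 -302.7   86. ]
[[ 499.6  -99.5   28. ]
 [ 561.2 -102.    28. ]
 [ 552.8 -360.7   28. ]
 [ 491.  -357.    28. ]] [ 526.14163508 -229.7910612    28.        ]
```

{"fn": "play_rows", "kwargs": {"commands": [{"x":0.045,"y":-0.021,"z":0,"twist":-7},{"x":0.09,"y":-0.042,"z":0,"twist":-14},{"x":0.135,"y":-0.064,"z":0,"twist":-21},{"x":0.18,"y":-0.085,"z":0,"twist":-28},{"x":0.224,"y":-0.107,"z":0,"twist":-35},{"x":0.269,"y":-0.128,"z":0,"twist":-42},{"x":0.313,"y":-0.149,"z":0,"twist":-49},{"x":0.358,"y":-0.171,"z":0,"twist":-56}], "jaw": 0.2}}

```text
time: 1.05
tool_pos: [456.2, -213.8, 251.8]
tcp_rot: [3.141, 0.0, 1.32]
contact_force: [1.4, -0.7, -0.3]
grip_width: 73.2
finger_force: 0.0
```

{"fn": "play_rows", "kwargs": {"commands": [{"x":0.03,"y":0.017,"z":0,"twist":-5},{"x":0.06,"y":0.034,"z":0,"twist":-10},{"x":0.086,"y":0.05,"z":0.02,"twist":-14.7},{"x":0.086,"y":0.05,"z":0.06,"twist":-14.7},{"x":0.086,"y":0.05,"z":0.09,"twist":-14.7},{"x":0.086,"y":0.05,"z":0.11,"twist":-14.7},{"x":0.086,"y":0.05,"z":0.11,"twist":-14.7},{"x":0.086,"y":0.05,"z":0.11,"twist":-14.7}], "jaw": 0.3}}

```text
time: 1.85
tool_pos: [525.4, -145.0, 142.1]
tcp_rot: [3.142, 0.0, 1.572]
contact_force: [0.8, -0.4, -0.3]
grip_width: 64.3
finger_force: 0.0
```

```bash
cat >> h.py <<'E'
def go(x,y,z,yaw):
    o=bot.get_obs(); p=o['tool_pos']; a=o['tcp_rot'][2]; d=np.array([x,y,z])-p
    print('t',round(o['time'],2),'pos',p.round(1),'yaw',round(a,3),'-> x %.1f y %.1f z %.1f twist %.1f'%(d[0]*np.cos(a)+d[1]*np.sin(a), d[0]*np.sin(a)-d[1]*np.cos(a),-d[2],-np.degrees(yaw-a)))
E
python3 - <<'E'
from h import *
cap('side','s1.png'); cap('top','t1.png'); go(525,-145,66,1.571)
E
```

```text
t 1.95 pos [ 526.  -145.3  143.2] yaw 1.572 -> x 0.3 y -1.0 z 77.2 twist 0.0
```

View pics/s1.png

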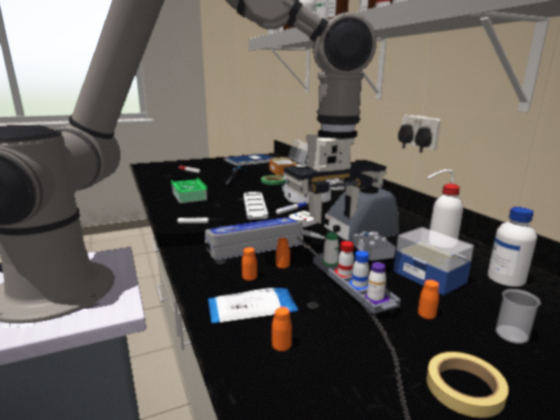

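The gripper hovers over the green bottle at (331,245), with its fingers straddling the rack. Descending.

{"fn": "play_rows", "kwargs": {"commands": [{"x":0,"y":0,"z":0.03,"twist":0},{"x":0,"y":0,"z":0.055,"twist":0},{"x":0,"y":0,"z":0.07,"twist":0},{"x":0,"y":0,"z":0.076,"twist":0},{"x":0,"y":0,"z":0.076,"twist":0},{"x":0,"y":0,"z":0.076,"twist":0},{"x":0,"y":0,"z":0.076,"twist":0},{"x":0,"y":0,"z":0.076,"twist":0}]}}

```text
time: 2.75
tool_pos: [525.6, -145.1, 66.6]
tcp_rot: [3.14, 0.001, 1.572]
contact_force: [-1.3, 0.2, 0.2]
grip_width: 64.2
finger_force: 0.0
```

{"fn": "play_rows", "kwargs": {"commands": [{"x":0,"y":0,"z":0,"twist":0},{"x":0,"y":0,"z":0,"twist":0},{"x":0,"y":0,"z":0,"twist":0},{"x":0,"y":0,"z":0,"twist":0},{"x":0,"y":0,"z":0,"twist":0},{"x":0,"y":0,"z":0,"twist":0},{"x":0,"y":0,"z":0,"twist":0},{"x":0,"y":0,"z":0,"twist":0}], "jaw": 1}}

```text
time: 3.55
tool_pos: [525.2, -144.9, 65.7]
tcp_rot: [3.142, 0.0, 1.572]
contact_force: [-0.3, 0.9, -0.5]
grip_width: 27.1
finger_force: 30.0
```

```bash
python3 - <<'E'
from h import *
c=cap('side'); print(caps2(c,(315,395,225,310)))
a=cv2.resize(c['pixels'][150:320,270:430],(640,600),interpolation=2); 
cv2.imwrite('pics/s2.png',a[...,::-1])
W=np.array([514,277.5]);t=-0.28
for n,y in dict(green=-76.5,red=-25.5,blue=25.5,purple=76.5).items(): print(n,(W+y*np.array([-np.sin(t),np.cos(t)])).round(1))
go(480,-60,165,1.43)
E
```

```text
{'green': (array([332. , 235.7]), [26, 27, 546], array([ 518.9, -156.7,   86. ])), 'red': (array([346.4, 245.9]), [57, 49, 2299], array([ 517.9, -210.6,   86. ])), 'blue': (array([361.4, 255.8]), [59, 53, 2675], array([ 518.8, -257.7,   86. ])), 'purple': (array([377.7, 266.5]), [56, 43, 1905], array([ 520. , -302.9,   86. ]))}
green [492.9 204. ]
red [507. 253.]
blue [521. 302.]
purple [535.1 351. ]
t 3.6 pos [ 525.2 -144.9   65.7] yaw 1.572 -> x 84.9 y -45.1 z -99.3 twist 8.1
```

View pics/s2.png

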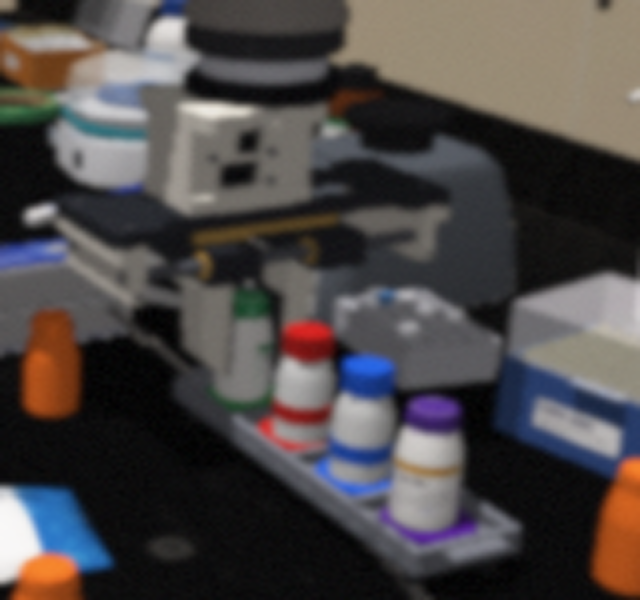

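Green is held, standing between the pads with the cap at about (250,300) in the crop. Lift and carry.

{"fn": "play_rows", "kwargs": {"commands": [{"x":0,"y":0,"z":-0.02,"twist":0},{"x":0,"y":0,"z":-0.05,"twist":0},{"x":0,"y":0,"z":-0.085,"twist":0},{"x":0.02,"y":-0.01,"z":-0.11,"twist":2},{"x":0.06,"y":-0.025,"z":-0.12,"twist":5},{"x":0.105,"y":-0.045,"z":-0.12,"twist":8},{"x":0.15,"y":-0.045,"z":-0.12,"twist":11},{"x":0.195,"y":-0.045,"z":-0.12,"twist":14}]}}

```text
time: 4.4
tool_pos: [479.3, 51.5, 186.1]
tcp_rot: [3.141, -0.0, 1.324]
contact_force: [0.6, 0.1, -1.1]
grip_width: 27.4
finger_force: 30.0
```

{"fn": "play_rows", "kwargs": {"commands": [{"x":0.044,"y":-0.008,"z":0,"twist":2},{"x":0.086,"y":-0.018,"z":0,"twist":2},{"x":0.126,"y":-0.024,"z":0,"twist":2},{"x":0.146,"y":-0.025,"z":0,"twist":2},{"x":0.153,"y":-0.025,"z":0.02,"twist":2},{"x":0.153,"y":-0.025,"z":0.05,"twist":2},{"x":0.153,"y":-0.025,"z":0.06,"twist":2},{"x":0.153,"y":-0.025,"z":0.06,"twist":2}]}}

```text
time: 5.2
tool_pos: [491.6, 204.2, 124.3]
tcp_rot: [-3.138, 0.002, 1.292]
contact_force: [0.3, -0.4, -0.3]
grip_width: 27.3
finger_force: 30.0
```

```bash
python3 - <<'E'
from h import *
c=cap('top'); 
a=cv2.resize(c['pixels'][140:240,100:220],(720,600),interpolation=2); 
cv2.imwrite('pics/t3.png',a[...,::-1])
go(493,204,62,1.291); print(bot.get_obs()['grip_width'])
E
```

```text
t 5.25 pos [492.5 204.4 125.6] yaw 1.292 -> x -0.2 y 0.6 z 63.6 twist 0.1
27.50908585572544
```

View pics/t3.png

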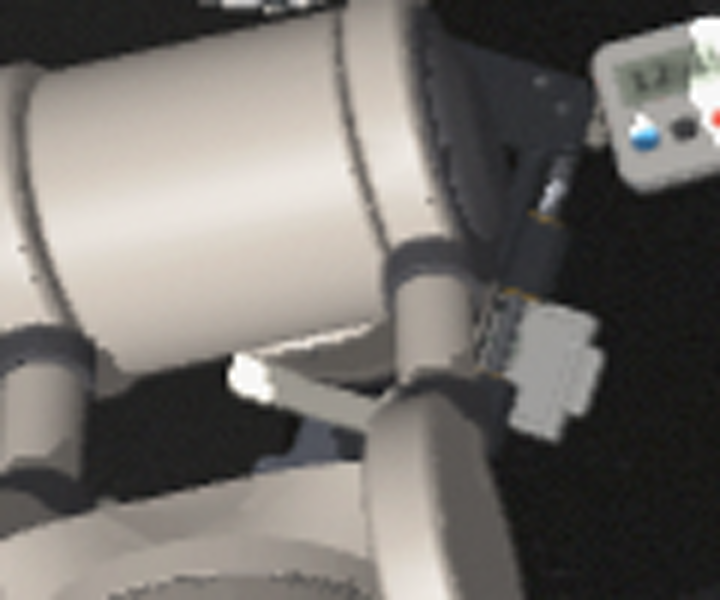

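The arm hides the rack here, with only the right end of the white rack showing near (555,370). The pose matches the plan, so I'm lowering.

{"fn": "play_rows", "kwargs": {"commands": [{"x":0,"y":0,"z":0.025,"twist":0},{"x":0,"y":0,"z":0.045,"twist":0},{"x":0,"y":0,"z":0.055,"twist":0},{"x":0,"y":0,"z":0.06,"twist":0},{"x":0,"y":0,"z":0.063,"twist":0},{"x":0,"y":0,"z":0.063,"twist":0},{"x":0,"y":0,"z":0.063,"twist":0},{"x":0,"y":0,"z":0.063,"twist":0}]}}

```text
time: 6.05
tool_pos: [493.0, 204.7, 63.3]
tcp_rot: [3.141, -0.0, 1.293]
contact_force: [-1.3, 0.3, -0.9]
grip_width: 27.7
finger_force: 30.0
```

{"fn": "play_rows", "kwargs": {"commands": [{"x":0,"y":0,"z":0,"twist":0},{"x":0,"y":0,"z":0,"twist":0},{"x":0,"y":0,"z":0,"twist":0},{"x":0,"y":0,"z":0,"twist":0},{"x":0,"y":0,"z":-0.02,"twist":0},{"x":0,"y":0,"z":-0.05,"twist":0},{"x":0,"y":0,"z":-0.085,"twist":0},{"x":0,"y":0,"z":-0.12,"twist":0}], "jaw": 0.3}}

```text
time: 6.85
tool_pos: [492.3, 204.5, 183.8]
tcp_rot: [-3.141, 0.0, 1.293]
contact_force: [-0.3, 1.0, 0.5]
grip_width: 64.4
finger_force: 0.0
```

```bash
python3 - <<'E'
from h import *
go(478,40,185,1.45);go(525,-196,140,1.571)
E
```

```text
t 6.85 pos [492.3 204.5 183.8] yaw 1.293 -> x -162.1 y 31.5 z -1.2 twist -9.0
t 6.85 pos [492.3 204.5 183.8] yaw 1.293 -> x -376.1 y 141.5 z 43.8 twist -16.0
```

{"fn": "play_rows", "kwargs": {"commands": [{"x":-0.04,"y":0.005,"z":0,"twist":-2},{"x":-0.085,"y":0.012,"z":0,"twist":-5},{"x":-0.13,"y":0.022,"z":0,"twist":-7},{"x":-0.175,"y":0.035,"z":0,"twist":-9},{"x":-0.22,"y":0.055,"z":0,"twist":-11},{"x":-0.26,"y":0.075,"z":0,"twist":-13},{"x":-0.3,"y":0.098,"z":0,"twist":-15},{"x":-0.34,"y":0.122,"z":0,"twist":-16}]}}

```text
time: 7.65
tool_pos: [516.5, -157.8, 182.9]
tcp_rot: [3.141, 0.0, 1.573]
contact_force: [1.2, 0.8, -0.1]
grip_width: 64.4
finger_force: 0.0
```

```bash
python3 - <<'E'
from h import *
c=cap('top')
a=cv2.resize(c['pixels'][150:230,100:220],(720,480),interpolation=2); cv2.imwrite('pics/t4.png',a[...,::-1])
print(caps2(c,(105,210,160,220),82)); print(caps2(c,(305,400,172,206)))
go(525,-198,140,1.571)
E
```

```text
{'green': (array([181.3, 196.9]), [35, 36, 973], array([492.5, 202.1,  82. ]))}
{}
t 7.7 pos [ 518.5 -164.5  183. ] yaw 1.57 -> x -33.5 y 6.6 z 43.0 twist -0.1
```

View pics/t4.png

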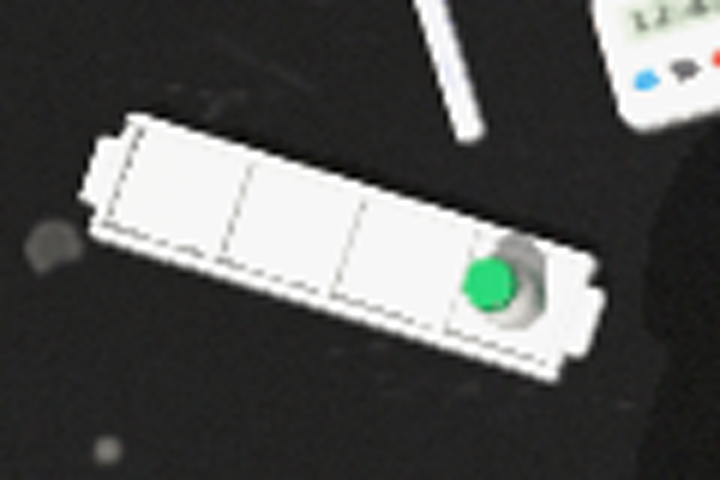

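Green stands upright in the rightmost compartment, cap at (490,283) in the crop and within 2 mm of target. Next is red.

{"fn": "play_rows", "kwargs": {"commands": [{"x":-0.02,"y":0.005,"z":0.01,"twist":0},{"x":-0.037,"y":0.008,"z":0.02,"twist":0},{"x":-0.037,"y":0.008,"z":0.03,"twist":0},{"x":-0.037,"y":0.008,"z":0.043,"twist":0},{"x":-0.037,"y":0.008,"z":0.043,"twist":0},{"x":-0.037,"y":0.008,"z":0.043,"twist":0},{"x":-0.037,"y":0.008,"z":0.043,"twist":0},{"x":-0.037,"y":0.008,"z":0.043,"twist":0}]}}

```text
time: 8.5
tool_pos: [524.9, -192.5, 140.4]
tcp_rot: [3.14, 0.001, 1.572]
contact_force: [-0.6, 0.6, 0.3]
grip_width: 64.2
finger_force: 0.0
```

{"fn": "play_rows", "kwargs": {"commands": [{"x":-0.005,"y":0,"z":0.02,"twist":0},{"x":-0.005,"y":0,"z":0.045,"twist":0},{"x":-0.005,"y":0,"z":0.06,"twist":0},{"x":-0.005,"y":0,"z":0.07,"twist":0},{"x":-0.005,"y":0,"z":0.074,"twist":0},{"x":-0.005,"y":0,"z":0.074,"twist":0},{"x":-0.005,"y":0,"z":0.074,"twist":0},{"x":-0.005,"y":0,"z":0.074,"twist":0}]}}

```text
time: 9.3
tool_pos: [525.0, -198.0, 66.6]
tcp_rot: [3.14, 0.001, 1.572]
contact_force: [-0.4, 0.5, 0.5]
grip_width: 64.1
finger_force: 0.0
```

{"fn": "play_rows", "kwargs": {"commands": [{"x":0,"y":0,"z":0,"twist":0},{"x":0,"y":0,"z":0,"twist":0},{"x":0,"y":0,"z":0,"twist":0},{"x":0,"y":0,"z":0,"twist":0},{"x":0,"y":0,"z":0,"twist":0},{"x":0,"y":0,"z":0,"twist":0},{"x":0,"y":0,"z":0,"twist":0},{"x":0,"y":0,"z":0,"twist":0}], "jaw": 1}}

```text
time: 10.1
tool_pos: [524.6, -197.9, 65.7]
tcp_rot: [3.141, 0.0, 1.572]
contact_force: [-0.8, -0.0, 0.6]
grip_width: 27.7
finger_force: 30.0
```

{"fn": "play_rows", "kwargs": {"commands": [{"x":0,"y":0,"z":-0.02,"twist":0},{"x":0,"y":0,"z":-0.05,"twist":0},{"x":0,"y":0,"z":-0.085,"twist":0},{"x":0.02,"y":-0.01,"z":-0.11,"twist":2},{"x":0.06,"y":-0.025,"z":-0.12,"twist":5},{"x":0.105,"y":-0.045,"z":-0.12,"twist":8},{"x":0.15,"y":-0.045,"z":-0.12,"twist":11},{"x":0.195,"y":-0.045,"z":-0.12,"twist":14}]}}

```text
time: 10.9
tool_pos: [478.6, -1.4, 186.1]
tcp_rot: [3.141, 0.0, 1.324]
contact_force: [1.4, -0.2, -0.7]
grip_width: 27.9
finger_force: 30.0
```

```bash
python3 - <<'E'
from h import *
go(507,253,125,1.291); print(bot.get_obs()['grip_width'])
E
```

```text
t 10.9 pos [478.6  -1.4 186.1] yaw 1.324 -> x 253.7 y -34.5 z 61.1 twist 1.9
27.90972704600882
```

{"fn": "play_rows", "kwargs": {"commands": [{"x":0.04,"y":-0.008,"z":0,"twist":2},{"x":0.085,"y":-0.016,"z":0,"twist":2},{"x":0.13,"y":-0.024,"z":0,"twist":2},{"x":0.175,"y":-0.03,"z":0,"twist":2},{"x":0.215,"y":-0.034,"z":0,"twist":2},{"x":0.24,"y":-0.035,"z":0,"twist":2},{"x":0.254,"y":-0.035,"z":0,"twist":2},{"x":0.254,"y":-0.035,"z":0.02,"twist":2}]}}

```text
time: 11.7
tool_pos: [508.2, 254.0, 167.5]
tcp_rot: [3.137, -0.003, 1.294]
contact_force: [-0.1, -0.4, -0.6]
grip_width: 27.5
finger_force: 30.0
```

{"fn": "play_rows", "kwargs": {"commands": [{"x":0,"y":0,"z":0.02,"twist":0},{"x":0,"y":0,"z":0.04,"twist":0},{"x":0,"y":0,"z":0.04,"twist":0},{"x":0,"y":0,"z":0.04,"twist":0},{"x":0,"y":0,"z":0.04,"twist":0},{"x":0,"y":0,"z":0.04,"twist":0},{"x":0,"y":0,"z":0.04,"twist":0},{"x":0,"y":0,"z":0.04,"twist":0}]}}

```text
time: 12.5
tool_pos: [506.8, 252.1, 126.2]
tcp_rot: [3.141, -0.0, 1.293]
contact_force: [0.3, 1.1, -0.5]
grip_width: 27.3
finger_force: 30.0
```

```bash
python3 - <<'E'
from h import *
go(507,253,63,1.291)
E
```

```text
t 12.5 pos [506.8 252.1 126.2] yaw 1.293 -> x 0.9 y -0.0 z 63.2 twist 0.1
```

{"fn": "play_rows", "kwargs": {"commands": [{"x":0.001,"y":0,"z":0.025,"twist":0},{"x":0.001,"y":0,"z":0.045,"twist":0},{"x":0.001,"y":0,"z":0.055,"twist":0},{"x":0.001,"y":0,"z":0.06,"twist":0},{"x":0.001,"y":0,"z":0.063,"twist":0},{"x":0.001,"y":0,"z":0.063,"twist":0},{"x":0.001,"y":0,"z":0.063,"twist":0},{"x":0.001,"y":0,"z":0.063,"twist":0}]}}

```text
time: 13.3
tool_pos: [507.2, 253.2, 63.3]
tcp_rot: [3.141, -0.001, 1.292]
contact_force: [-0.2, -0.1, 0.2]
grip_width: 27.3
finger_force: 30.0
```

{"fn": "play_rows", "kwargs": {"commands": [{"x":0,"y":0,"z":0,"twist":0},{"x":0,"y":0,"z":0,"twist":0},{"x":0,"y":0,"z":0,"twist":0},{"x":0,"y":0,"z":0,"twist":0},{"x":0,"y":0,"z":-0.02,"twist":0},{"x":0,"y":0,"z":-0.05,"twist":0},{"x":0,"y":0,"z":-0.085,"twist":0},{"x":0,"y":0,"z":-0.12,"twist":0}], "jaw": 0.3}}

```text
time: 14.1
tool_pos: [506.6, 252.9, 183.8]
tcp_rot: [-3.141, 0.0, 1.292]
contact_force: [0.1, 1.0, -0.7]
grip_width: 64.2
finger_force: 0.0
```

```bash
python3 - <<'E'
from h import *
go(478,0,185,1.5);go(525,-248,140,1.571)
E
```

```text
t 14.1 pos [506.6 252.9 183.8] yaw 1.292 -> x -251.1 y 42.0 z -1.2 twist -11.9
t 14.1 pos [506.6 252.9 183.8] yaw 1.292 -> x -476.6 y 155.3 z 43.8 twist -16.0
```

{"fn": "play_rows", "kwargs": {"commands": [{"x":-0.04,"y":0.007,"z":0,"twist":-2},{"x":-0.085,"y":0.014,"z":0,"twist":-4},{"x":-0.13,"y":0.021,"z":0,"twist":-6},{"x":-0.175,"y":0.029,"z":0,"twist":-8},{"x":-0.22,"y":0.036,"z":0,"twist":-10},{"x":-0.265,"y":0.048,"z":0,"twist":-12},{"x":-0.305,"y":0.068,"z":0,"twist":-14},{"x":-0.345,"y":0.088,"z":0,"twist":-16}]}}

```text
time: 14.9
tool_pos: [496.5, -104.7, 183.1]
tcp_rot: [3.141, 0.0, 1.573]
contact_force: [1.0, 0.7, 1.5]
grip_width: 64.4
finger_force: 0.0
```

{"fn": "play_rows", "kwargs": {"commands": [{"x":-0.04,"y":0.01,"z":0,"twist":0},{"x":-0.08,"y":0.02,"z":0,"twist":0},{"x":-0.115,"y":0.028,"z":0,"twist":0},{"x":-0.14,"y":0.03,"z":0.01,"twist":0},{"x":-0.145,"y":0.03,"z":0.03,"twist":0},{"x":-0.145,"y":0.03,"z":0.044,"twist":0},{"x":-0.145,"y":0.03,"z":0.044,"twist":0},{"x":-0.145,"y":0.03,"z":0.044,"twist":0}]}}

```text
time: 15.7
tool_pos: [526.9, -247.8, 139.0]
tcp_rot: [-3.142, 0.0, 1.572]
contact_force: [0.1, -0.2, 0.0]
grip_width: 64.2
finger_force: 0.0
```

```bash
python3 - <<'E'
from h import *
c=cap('top'); print(caps2(c,(105,210,160,220),82)); print(caps2(c,(305,400,172,206)))
go(525,-248,66,1.571)
E
```

```text
{'green': (array([181.3, 196.9]), [35, 36, 974], array([492.5, 202.1,  82. ])), 'red': (array([162.8, 191. ]), [41, 39, 1257], array([505.9, 247.6,  82. ]))}
{'green': (array([321. , 189.9]), [63, 63, 3100], array([ 517.6, -139.5,   86. ])), 'red': (array([340.4, 190.4]), [64, 66, 3260], array([ 517.6, -187.5,   86. ]))}
t 15.75 pos [ 527.2 -247.8  139.5] yaw 1.572 -> x -0.2 y -2.2 z 73.5 twist 0.1
```

{"fn": "play_rows", "kwargs": {"commands": [{"x":-0.002,"y":-0.002,"z":0.02,"twist":0},{"x":-0.002,"y":-0.002,"z":0.045,"twist":0},{"x":-0.002,"y":-0.002,"z":0.06,"twist":0},{"x":-0.002,"y":-0.002,"z":0.07,"twist":0},{"x":-0.002,"y":-0.002,"z":0.073,"twist":0},{"x":-0.002,"y":-0.002,"z":0.073,"twist":0},{"x":-0.002,"y":-0.002,"z":0.073,"twist":0},{"x":-0.002,"y":-0.002,"z":0.073,"twist":0}]}}

```text
time: 16.55
tool_pos: [525.3, -250.1, 66.7]
tcp_rot: [3.14, 0.001, 1.572]
contact_force: [-0.3, 0.2, 0.4]
grip_width: 64.6
finger_force: 0.0
```

{"fn": "play_rows", "kwargs": {"commands": [{"x":0,"y":0,"z":0,"twist":0},{"x":0,"y":0,"z":0,"twist":0},{"x":0,"y":0,"z":0,"twist":0},{"x":0,"y":0,"z":0,"twist":0},{"x":0,"y":0,"z":0,"twist":0},{"x":0,"y":0,"z":0,"twist":0},{"x":0,"y":0,"z":0,"twist":0},{"x":0,"y":0,"z":0,"twist":0}], "jaw": 1}}

```text
time: 17.35
tool_pos: [524.9, -249.9, 65.7]
tcp_rot: [3.141, 0.0, 1.572]
contact_force: [0.4, 0.8, 0.4]
grip_width: 28.0
finger_force: 30.0
```

{"fn": "play_rows", "kwargs": {"commands": [{"x":0,"y":0,"z":-0.02,"twist":0},{"x":0,"y":0,"z":-0.05,"twist":0},{"x":0,"y":0,"z":-0.085,"twist":0},{"x":0.02,"y":-0.01,"z":-0.11,"twist":2},{"x":0.06,"y":-0.025,"z":-0.12,"twist":5},{"x":0.105,"y":-0.045,"z":-0.12,"twist":8},{"x":0.15,"y":-0.045,"z":-0.12,"twist":11},{"x":0.195,"y":-0.045,"z":-0.12,"twist":14}]}}

```text
time: 18.15
tool_pos: [478.9, -53.4, 186.1]
tcp_rot: [3.141, 0.0, 1.324]
contact_force: [1.3, 0.1, -1.4]
grip_width: 27.6
finger_force: 30.0
```

```bash
python3 - <<'E'
from h import *
go(521,302,125,1.291); print(bot.get_obs()['grip_width'])
E
```

```text
t 18.15 pos [478.9 -53.4 186.1] yaw 1.324 -> x 355.0 y -45.9 z 61.1 twist 1.9
27.5637786558851
```

{"fn": "play_rows", "kwargs": {"commands": [{"x":0.045,"y":-0.01,"z":0,"twist":1},{"x":0.09,"y":-0.019,"z":0,"twist":2},{"x":0.135,"y":-0.026,"z":0,"twist":2},{"x":0.18,"y":-0.031,"z":0,"twist":2},{"x":0.225,"y":-0.036,"z":0,"twist":2},{"x":0.27,"y":-0.041,"z":0,"twist":2},{"x":0.31,"y":-0.045,"z":0,"twist":2},{"x":0.34,"y":-0.047,"z":0,"twist":2}]}}

```text
time: 18.95
tool_pos: [515.6, 289.0, 185.5]
tcp_rot: [-3.141, -0.0, 1.294]
contact_force: [0.4, -0.0, -0.4]
grip_width: 27.4
finger_force: 30.0
```

{"fn": "play_rows", "kwargs": {"commands": [{"x":0.014,"y":0,"z":0,"twist":0},{"x":0.016,"y":0,"z":0.02,"twist":0},{"x":0.016,"y":0,"z":0.045,"twist":0},{"x":0.016,"y":0,"z":0.06,"twist":0},{"x":0.016,"y":0,"z":0.06,"twist":0},{"x":0.016,"y":0,"z":0.06,"twist":0},{"x":0.016,"y":0,"z":0.06,"twist":0},{"x":0.016,"y":0,"z":0.06,"twist":0}]}}

```text
time: 19.75
tool_pos: [520.9, 302.0, 126.8]
tcp_rot: [3.14, -0.001, 1.292]
contact_force: [0.3, -0.3, -0.2]
grip_width: 27.5
finger_force: 30.0
```

```bash
python3 - <<'E'
from h import *
go(521,302,63,1.291)
E
```

```text
t 19.75 pos [520.9 302.  126.8] yaw 1.292 -> x 0.0 y 0.1 z 63.8 twist 0.1
```

{"fn": "play_rows", "kwargs": {"commands": [{"x":0,"y":0,"z":0.025,"twist":0},{"x":0,"y":0,"z":0.045,"twist":0},{"x":0,"y":0,"z":0.055,"twist":0},{"x":0,"y":0,"z":0.06,"twist":0},{"x":0,"y":0,"z":0.063,"twist":0},{"x":0,"y":0,"z":0.063,"twist":0},{"x":0,"y":0,"z":0.063,"twist":0},{"x":0,"y":0,"z":0.063,"twist":0}]}}

```text
time: 20.55
tool_pos: [520.7, 302.0, 63.4]
tcp_rot: [3.141, -0.001, 1.293]
contact_force: [0.4, 0.1, -0.0]
grip_width: 27.6
finger_force: 30.0
```

{"fn": "play_rows", "kwargs": {"commands": [{"x":0,"y":0,"z":0,"twist":0},{"x":0,"y":0,"z":0,"twist":0},{"x":0,"y":0,"z":0,"twist":0},{"x":0,"y":0,"z":0,"twist":0},{"x":0,"y":0,"z":-0.02,"twist":0},{"x":0,"y":0,"z":-0.05,"twist":0},{"x":0,"y":0,"z":-0.085,"twist":0},{"x":0,"y":0,"z":-0.12,"twist":0}], "jaw": 0.3}}

```text
time: 21.35
tool_pos: [520.1, 301.7, 183.8]
tcp_rot: [-3.141, 0.0, 1.292]
contact_force: [0.2, 0.9, 0.9]
grip_width: 64.0
finger_force: 0.0
```

```bash
python3 - <<'E'
from h import *
go(478,-40,185,1.571);go(525,-300,140,1.571)
E
```

```text
t 21.35 pos [520.1 301.7 183.8] yaw 1.292 -> x -340.1 y 53.4 z -1.2 twist -16.0
t 21.35 pos [520.1 301.7 183.8] yaw 1.292 -> x -577.2 y 170.0 z 43.8 twist -16.0
```

{"fn": "play_rows", "kwargs": {"commands": [{"x":-0.04,"y":0.007,"z":0,"twist":-2},{"x":-0.085,"y":0.014,"z":0,"twist":-4},{"x":-0.13,"y":0.021,"z":0,"twist":-6},{"x":-0.175,"y":0.029,"z":0,"twist":-8},{"x":-0.22,"y":0.036,"z":0,"twist":-10},{"x":-0.265,"y":0.043,"z":0,"twist":-12},{"x":-0.305,"y":0.05,"z":0,"twist":-14},{"x":-0.345,"y":0.058,"z":0,"twist":-16}]}}

```text
time: 22.15
tool_pos: [480.9, -47.5, 183.0]
tcp_rot: [3.141, 0.0, 1.573]
contact_force: [-0.1, -0.0, 1.2]
grip_width: 64.1
finger_force: 0.0
```

{"fn": "play_rows", "kwargs": {"commands": [{"x":-0.04,"y":0.008,"z":0,"twist":0},{"x":-0.085,"y":0.016,"z":0,"twist":0},{"x":-0.13,"y":0.024,"z":0,"twist":0},{"x":-0.175,"y":0.032,"z":0,"twist":0},{"x":-0.215,"y":0.04,"z":0,"twist":0},{"x":-0.24,"y":0.044,"z":0,"twist":0},{"x":-0.254,"y":0.044,"z":0.01,"twist":0},{"x":-0.254,"y":0.044,"z":0.03,"twist":0}]}}

```text
time: 22.95
tool_pos: [525.9, -301.9, 152.9]
tcp_rot: [3.139, 0.002, 1.57]
contact_force: [0.5, 0.7, -0.1]
grip_width: 64.0
finger_force: 0.0
```

{"fn": "play_rows", "kwargs": {"commands": [{"x":0,"y":0,"z":0.014,"twist":0},{"x":0,"y":0,"z":0.014,"twist":0},{"x":0,"y":0,"z":0.014,"twist":0},{"x":0,"y":0,"z":0.014,"twist":0},{"x":0,"y":0,"z":0.014,"twist":0},{"x":0,"y":0,"z":0.014,"twist":0},{"x":0,"y":0,"z":0.014,"twist":0},{"x":0,"y":0,"z":0.014,"twist":0}]}}

```text
time: 23.75
tool_pos: [525.6, -299.8, 138.9]
tcp_rot: [3.141, 0.0, 1.572]
contact_force: [0.5, -0.3, -0.6]
grip_width: 64.4
finger_force: 0.0
```

```bash
python3 - <<'E'
from h import *
c=cap('top'); print(caps2(c,(105,210,160,220),82))
go(525,-300,66,1.571)
E
```

```text
{'green': (array([181.3, 196.9]), [35, 36, 974], array([492.5, 202.1,  82. ])), 'red': (array([162.8, 191. ]), [41, 39, 1259], array([505.9, 247.6,  82. ])), 'blue': (array([141.7, 184.6]), [41, 40, 1257], array([520.3, 299.6,  82. ]))}
t 23.8 pos [ 525.7 -299.8  138.9] yaw 1.572 -> x -0.2 y -0.7 z 72.9 twist 0.0
```

{"fn": "play_rows", "kwargs": {"commands": [{"x":0,"y":0,"z":0.02,"twist":0},{"x":0,"y":0,"z":0.045,"twist":0},{"x":0,"y":0,"z":0.06,"twist":0},{"x":0,"y":0,"z":0.07,"twist":0},{"x":0,"y":0,"z":0.073,"twist":0},{"x":0,"y":0,"z":0.073,"twist":0},{"x":0,"y":0,"z":0.073,"twist":0},{"x":0,"y":0,"z":0.073,"twist":0}]}}

```text
time: 24.6
tool_pos: [526.1, -300.1, 66.7]
tcp_rot: [3.14, 0.001, 1.572]
contact_force: [-0.3, -0.1, 1.2]
grip_width: 64.3
finger_force: 0.0
```

{"fn": "play_rows", "kwargs": {"commands": [{"x":0,"y":0,"z":0,"twist":0},{"x":0,"y":0,"z":0,"twist":0},{"x":0,"y":0,"z":0,"twist":0},{"x":0,"y":0,"z":0,"twist":0},{"x":0,"y":0,"z":0,"twist":0},{"x":0,"y":0,"z":0,"twist":0},{"x":0,"y":0,"z":0,"twist":0},{"x":0,"y":0,"z":0,"twist":0}], "jaw": 1}}

```text
time: 25.4
tool_pos: [525.6, -299.8, 65.7]
tcp_rot: [-3.142, 0.0, 1.572]
contact_force: [-0.3, -0.5, 0.7]
grip_width: 26.9
finger_force: 30.0
```

{"fn": "play_rows", "kwargs": {"commands": [{"x":0,"y":0,"z":-0.02,"twist":0},{"x":0,"y":0,"z":-0.05,"twist":0},{"x":0,"y":0,"z":-0.085,"twist":0},{"x":0.02,"y":-0.01,"z":-0.11,"twist":2},{"x":0.06,"y":-0.025,"z":-0.12,"twist":5},{"x":0.105,"y":-0.045,"z":-0.12,"twist":8},{"x":0.15,"y":-0.045,"z":-0.12,"twist":11},{"x":0.195,"y":-0.045,"z":-0.12,"twist":14}]}}

```text
time: 26.2
tool_pos: [479.7, -103.4, 186.0]
tcp_rot: [3.141, 0.0, 1.324]
contact_force: [-0.1, -0.3, -0.4]
grip_width: 27.1
finger_force: 30.0
```

```bash
python3 - <<'E'
from h import *
go(535,351,125,1.291); print(bot.get_obs()['grip_width'])
E
```

```text
t 26.2 pos [ 479.7 -103.4  186. ] yaw 1.324 -> x 454.1 y -57.3 z 61.0 twist 1.9
27.12128218697982
```

{"fn": "play_rows", "kwargs": {"commands": [{"x":0.045,"y":-0.01,"z":0,"twist":1},{"x":0.09,"y":-0.019,"z":0,"twist":2},{"x":0.135,"y":-0.028,"z":0,"twist":2},{"x":0.18,"y":-0.033,"z":0,"twist":2},{"x":0.225,"y":-0.038,"z":0,"twist":2},{"x":0.27,"y":-0.043,"z":0,"twist":2},{"x":0.315,"y":-0.047,"z":0,"twist":2},{"x":0.355,"y":-0.05,"z":0,"twist":2}]}}

```text
time: 27.0
tool_pos: [517.2, 254.0, 185.6]
tcp_rot: [-3.142, -0.0, 1.293]
contact_force: [0.9, -0.8, -0.6]
grip_width: 27.2
finger_force: 30.0
```

{"fn": "play_rows", "kwargs": {"commands": [{"x":0.04,"y":-0.004,"z":0,"twist":0},{"x":0.075,"y":-0.006,"z":0,"twist":0},{"x":0.095,"y":-0.006,"z":0,"twist":0},{"x":0.101,"y":-0.006,"z":0.01,"twist":0},{"x":0.101,"y":-0.006,"z":0.04,"twist":0},{"x":0.101,"y":-0.006,"z":0.06,"twist":0},{"x":0.101,"y":-0.006,"z":0.06,"twist":0},{"x":0.101,"y":-0.006,"z":0.06,"twist":0}]}}

```text
time: 27.8
tool_pos: [539.4, 349.7, 125.5]
tcp_rot: [-3.141, 0.001, 1.292]
contact_force: [0.8, 0.7, 0.1]
grip_width: 27.0
finger_force: 30.0
```

```bash
python3 - <<'E'
from h import *
go(535,351,63,1.291)
E
```

```text
t 27.8 pos [539.4 349.7 125.5] yaw 1.292 -> x 0.0 y -4.6 z 62.5 twist 0.0
```

{"fn": "play_rows", "kwargs": {"commands": [{"x":0.001,"y":-0.005,"z":0.02,"twist":0},{"x":0.001,"y":-0.005,"z":0.04,"twist":0},{"x":0.001,"y":-0.005,"z":0.052,"twist":0},{"x":0.001,"y":-0.005,"z":0.059,"twist":0},{"x":0.001,"y":-0.005,"z":0.063,"twist":0},{"x":0.001,"y":-0.005,"z":0.063,"twist":0},{"x":0.001,"y":-0.005,"z":0.063,"twist":0},{"x":0.001,"y":-0.005,"z":0.063,"twist":0}]}}

```text
time: 28.6
tool_pos: [535.3, 353.0, 63.5]
tcp_rot: [3.141, -0.001, 1.292]
contact_force: [-0.6, -0.0, -0.3]
grip_width: 27.3
finger_force: 30.0
```

{"fn": "play_rows", "kwargs": {"commands": [{"x":0,"y":0,"z":0,"twist":0},{"x":0,"y":0,"z":0,"twist":0},{"x":0,"y":0,"z":0,"twist":0},{"x":0,"y":0,"z":0,"twist":0},{"x":0,"y":0,"z":-0.02,"twist":0},{"x":0,"y":0,"z":-0.05,"twist":0},{"x":0,"y":0,"z":-0.085,"twist":0},{"x":0,"y":0,"z":-0.12,"twist":0}], "jaw": 0.3}}

```text
time: 29.4
tool_pos: [534.7, 352.7, 183.8]
tcp_rot: [-3.141, 0.0, 1.292]
contact_force: [1.0, 1.1, 0.6]
grip_width: 64.2
finger_force: 0.0
```

{"fn": "play_rows", "kwargs": {"commands": [{"x":-0.04,"y":0.007,"z":-0.01,"twist":-2},{"x":-0.085,"y":0.012,"z":-0.02,"twist":-4},{"x":-0.13,"y":0.016,"z":-0.03,"twist":-6},{"x":-0.175,"y":0.02,"z":-0.03,"twist":-8},{"x":-0.22,"y":0.025,"z":-0.03,"twist":-10},{"x":-0.265,"y":0.03,"z":-0.03,"twist":-12},{"x":-0.31,"y":0.035,"z":-0.03,"twist":-14},{"x":-0.35,"y":0.04,"z":-0.03,"twist":-16}]}}

```text
time: 30.2
tool_pos: [476.5, 3.4, 213.0]
tcp_rot: [3.141, 0.0, 1.573]
contact_force: [0.4, -0.2, 0.1]
grip_width: 64.2
finger_force: 0.0
```

{"fn": "play_rows", "kwargs": {"commands": [{"x":-0.04,"y":0,"z":0,"twist":0},{"x":-0.08,"y":0,"z":0,"twist":0},{"x":-0.1,"y":0,"z":0,"twist":0},{"x":-0.1,"y":0,"z":0,"twist":0},{"x":-0.1,"y":0,"z":0,"twist":0},{"x":-0.1,"y":0,"z":0,"twist":0},{"x":-0.1,"y":0,"z":0,"twist":0},{"x":-0.1,"y":0,"z":0,"twist":0}]}}

```text
time: 31.0
tool_pos: [477.4, -93.8, 212.8]
tcp_rot: [3.141, 0.0, 1.573]
contact_force: [0.9, 0.8, -0.4]
grip_width: 64.5
finger_force: 0.0
```

```bash
python3 - <<'E'
from h import *
c=cap('top'); t=-.28
for k,v in caps2(c,(105,210,160,220),82).items():
    d=v[2][:2]-[514,277.5]; print(k,v[2],(d@[np.cos(t),np.sin(t)]).round(1),(d@[-np.sin(t),np.cos(t)]).round(1))
a=cv2.resize(c['pixels'][150:230,100:220],(720,480),interpolation=2); cv2.imwrite('pics/t9.png',a[...,::-1])
E
```

```text
green [492.5 202.1  82. ] 0.2 -78.4
red [505.9 247.5  82. ] 0.5 -31.1
blue [520.3 299.5  82. ] -0.0 22.9
purple [534.9 351.3  82. ] -0.3 76.7
```

View pics/t9.png

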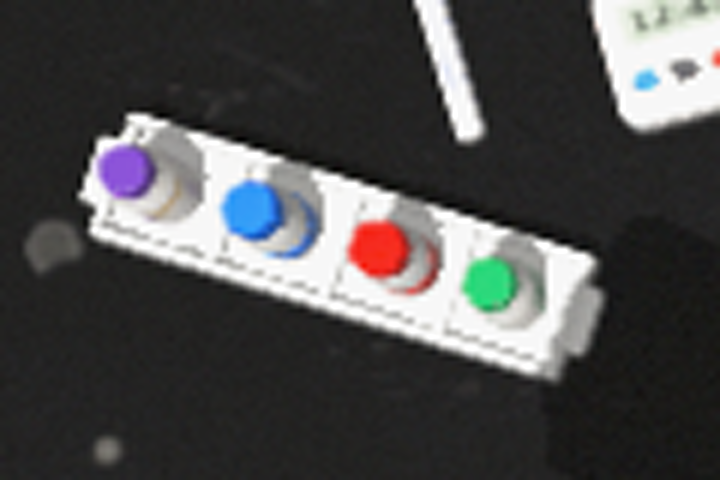

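The picture shows all four upright in the white rack: purple (126,172), blue (253,210), red (380,249) and green (490,284). Each is within about 6 mm of its compartment centre.

```bash
python3 -c "
from plant import bot
print(bot.close_job())"
```

```text
the job is handed in; nothing more can be done
None
```

The job is handed in: left to right, the white rack now holds purple, blue, red and green, the reverse of the grey rack; all four stand upright within about 6 mm of their compartment centres (limit 13 mm), and the judging result was not shown.

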